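Clamp the end cap of a sonde battery pack with its draw latch

ROBOT

A 6-joint arm with a two-finger parallel gripper is mounted at the origin on the work surface. World frame = base frame: x ahead of the robot, y to its left, z up, the work surface at z = 0. Lengths are in mm, angles in degrees, forces in N, time in s.
With the tool pointing down it reaches from about 350 to 850 mm from the base axis. Payload 8.1 kg.
Tool frame: the origin (TCP) lies midway between the tips of the shut fingers; the grasp point (between the pads) lies robot.tcp_to_grasp behind it (robot.tcp_to_grasp is the distance from the TCP to the grasp point, in mm); z points along the fingers, y is the line along which they close (so a half turn about z gives the same grasp; the last joint's range is limited). The gripper opens to 93 mm and grips with 3 to 60 N. Pads are 15 mm wide; open, the fingers measure 128 mm over their backs; the gripper's body (75 mm by 188 mm) begins 65 mm behind the grasp point.
Start: joints at [63.575, 7.471, 85.268, -0, 87.261, -4.893], TCP at [220.189, 558.141, 218.635] pointing down, gripper open.
Joint ranges: [-169.43, 169.43], [-51.17, 129.36], [1.28, 143.12], [-76.62, 256.62], [0, 156.53], [-152.29, 152.29]. Speed limits (degrees/s): [136.94, 136.94, 159.86, 180, 180, 180].

INTERFACE

Orientations are given as a 3x3 rotation matrix whose columns are the frame's x, y, z axes.
In Python, from workcell import telemetry, cams, robot, boxes_of, mark_of gives the robot as it stands.
- The arm moves only by the tool apply_moves, never from a script. Its argument "plan" is one flat list of numbers, 5 for each row, row after row: the shift along the tool's x, y, z as a fraction of full scale, then the turn about the tool's z as a fraction of full scale, then the opening, from -1 (shut) to 1 (fully open). In form: [x, y, z, spin, fingers, x, y, z, spin, fingers, ...]. A call has 1 to 10 rows; each row shifts and turns the commanded pose from where the row before left it, along the tool's axes as they then stand; what a row does not reach is not made up. Full scale, the value 1, is 60 mm for a shift and 4 degrees for a turn. A row lasts 1/8 s, in which the tool goes at most 62.5 mm and 10.7 degrees, less where a joint would pass 70% of its speed; a pose out of reach is approached as far as the arm can. A call with a number of a shift or a turn outside -1 to 1 is refused whole. A call with a gripper value outside its range is refused whole. The fingers move at their own pace and stop on an object; "squeeze" is the grip in N (left out, the last holds). Time passes only in rows, so rows that do not move let the fingers close. It gives the time, the measured TCP pose, the force, the opening and the grip force at its end, in the units of the state.
- telemetry.sense(): the state, without advancing time (a new reading comes with each control period).
- cams.grab_frame(name): name is "scene" or "top" or "wrist"; returns the picture (384x512x3 uint8, red, green, blue); there is no depth.
- cams.camera_model(name): a dict with "camera_matrix" (3x3 intrinsics, pixels), "R" (3x3) and "t" (3): a world point X has camera coordinates R X + t; the wrist camera has in their place "mount" (4x4, takes a point from camera to tool coordinates, whose origin is the TCP and whose axes are the flange's). Camera axes: x right, y down, z forward; pixel columns grow to the right and rows downward; lengths in mm; the calibration is good to about 2 mm. The wrist camera is an equidistant fisheye: a pixel r from the principal point sees the ray r / f radians off the axis. A picture is of the moment at which its call begins: read the wrist's pose just before it. camera_model takes no time and is no camera call.
- robot.close_job(): hands the job in; it is judged then, once.
Trained networks look in the newest picture that a camera, given by its name, has taken for a name from the list of things; names that differ only in an ending like _2 or _b are one class to them, and where a whole thing is asked for, a point or a joint stands for the part that bears it (a point fixed in the world has none). Each returns a list of dicts, best first, with "conf" (0 to 1); they miss things now and then, are a little off and sometimes report something else, mostly with a low value. They report only what shows in the picture. A call takes as long as a camera call.
- boxes_of(camera, thing): "uv" ([column, row] in pixels, amid what is visible of it).
- mark_of(camera, thing): "uv" ([column, row] in pixels: a listed point, or the origin of a listed thing).
The state is a dict: "time": time; "joint_positions": joint angles; "joint_vel": joint speeds; "tau": joint torques, N m; "ee_pos": TCP position; "tcp_rot": TCP orientation; "ft_force": force on the tool from outside, world axes, zero at the start; "wrist_torque": the same for the moment, N m; "gripper_width": finger opening in mm; "grip_force": force on a finger pad.
Only numpy, scipy, OpenCV 4.12 (cv2) and the standard library are available. Lean on these libraries where they do the work, as an engineer would, in place of code of your own. Each camera call takes 0.05 s, during which the arm holds its last target. There are 200 camera calls.

TASK

The battery pack with the yellow latch lever still has its end cap standing slightly open. Swing that latch's wire loop over so that its bar drops behind the hook on the end cap, then push the yellow lever over, past its dead point, until it lies flat and holds the cap drawn in. Leave the latch of the other pack, the one with the red lever, as it is.

Things in the scene. Friction and masses are not known exactly. Their poses are not given: they have to be found in the camera images.
- yellow_pivot (a point): Draw latch pivot on the black battery pack with the yellow lever. Pack fixed, 230 mm long (x), 90 wide, flat top 55 above the bench; its twin has a red lever. Point: middle of the lever's hinge axis, 24 mm above the pack's top, on its middle line. x: level, from pivot to the end cap with the hook, which is about 80 mm off; y: hinge axis; z: up.
- yellow_lever_tip (a point): Middle of the rounded end of the yellow lever (10 mm thick there), 58 mm from the pivot. The lever is 63 mm long, 26 wide, 6 thick, its middle 3 mm off the line through the pivot (on top when flat, where its upper face is 6 mm and the end 8 mm above the pivot). At the start it leans over towards the end cap, its end 47 to 55 mm above the pivot.
- yellow_lever (a joint): Yellow lever, rad: 0 = flat on the pack, pointing to -x of yellow_pivot (clamped); pi/2 upright; 1.9 to 2.15 at the start, leaning to the cap. Unloaded it stays where left. The wire loop hangs on a pin on it 17 mm from the pivot; laying it flat draws the loop about 16 mm back. Loaded it takes about 3 N at its end; dead point near 0.55, below that it pulls itself down to 0.
- yellow_bar (a point): Middle of the yellow bar (8 mm thick, 49 long, parallel to the hinge axis) ending the latch's wire loop: two 4 mm wires 44 mm apart, 95 mm from bar to pin, the lever passes between. At the start it stands up, leaning away from the cap, bar 110 to 125 mm above the pack's top. Hinge free: pushed past upright towards the cap it falls in about 1 s, behind the hook if the lever is still raised.
- yellow_keeper (a point): Hook (keeper) on the end cap's top, on the pack's middle line: dark steel post 28 mm wide, 20.5 high above the pack's top, with a 2.5 mm lip overhanging its far side (+x). Point: where the bar's middle lies once hooked, against the post's far face, on the 3 mm steel seat, 7 mm above the pack's top. Axes as yellow_pivot. Moves with the cap.
- yellow_cap (a joint): Gap of the yellow pack's end cap, m: 0.008 at the start (held open by its springy gasket, about 4 N), about 0.004 when clamped (about 15 N). It springs out again unless the latch holds it.
- red_lever (a joint): The other pack's red lever, same meaning in rad; raised at the start. Leave alone.
- red_bar (a point): Middle of the red bar on the other pack's wire loop. Leave alone.

How it is judged (in metres and radians):
On the way, in this order (a step that is already met when the one before it is completed fails the run):
1. the yellow loop's bar is down behind the hook (z of yellow_bar in the frame of yellow_keeper between -0.01 and 0.007 m and x of yellow_bar in the frame of yellow_keeper between -0.004 and 0.025 m and value of joint yellow_lever above 0.6 rad), for 0.2 s.
2. the yellow lever lies flat with the cap drawn in (value of joint yellow_lever below 0.15 rad and value of joint yellow_cap below 0.0055 m), for 0.2 s.
At the end, for the whole second after the job is handed in: The yellow loop's bar is behind and under the hook (its middle at most 7 mm higher than the hooked place), the yellow lever lies flat (within 0.15 rad of 0) and at rest, the yellow pack's cap gap is under 5.5 mm, and the red latch is as it was (lever above 1.7 rad, bar within 30 mm of its start) (all of step 2 and z of yellow_bar in the frame of yellow_keeper between -0.01 and 0.007 m and x of yellow_bar in the frame of yellow_keeper between -0.004 and 0.025 m and velocity of joint yellow_lever below 0.1 rad/s and value of joint red_lever above 1.7 rad and distance of red_bar from where it was at the start of the episode below 0.03 m); the robot touches nothing.
It fails at once if the red latch is disturbed (distance of red_bar from where it was at the start of the episode above 0.04 m or value of joint red_lever below 1.6 rad).
It also fails if it takes over 38 s, if anything falls off the work surface, if the arm or the gripper's body presses on something with over 40 N, if the wrist force passes 120 N, or if a joint passes its speed limit or range.

## Working session

There is one attempt and no reset: what is moved stays moved. The work goes in short steps, Python scripts to look and compute and a tool call to move; the robot and the scene stay as the last step left them, time stands still between calls to the robot, and variables do not carry over. Pictures are saved under pics/ and viewed, at most 10 in all, crops included, and the job is handed in when it is done.

Besides the shell and the picture viewer there is one more tool, called after ">>>" by a JSON object that holds its "name" and its "arguments", one argument or row to a line. apply_moves: Moves the arm, as the interface text tells. Its arguments: {"type":"object","properties":{"plan":{"type":"array"},"squeeze":{"type":"number"}},"required":["plan"]}

```bash
mkdir -p pics; cat > h.py <<'E'
import numpy as np, cv2
from workcell import telemetry, cams, robot, boxes_of, mark_of
from scipy.optimize import least_squares
def ray(c,uv):
    m=cams.camera_model(c);K=np.array(m["camera_matrix"]);R=np.array(m["R"]);t=np.array(m["t"])
    d=R.T@np.linalg.solve(K,[uv[0],uv[1],1.]);return -R.T@t,d/np.linalg.norm(d)
def tri(rs):
    A=sum(np.eye(3)-np.outer(d,d) for o,d in rs);b=sum((np.eye(3)-np.outer(d,d))@o for o,d in rs)
    p=np.linalg.solve(A,b);return p,[np.linalg.norm(np.cross(p-o,d)) for o,d in rs]
def atz(r,z): o,d=r;return o+d*(z-o[2])/d[2]
def proj(c,X):
    m=cams.camera_model(c);p=np.array(m["camera_matrix"])@(np.array(m["R"])@X+np.array(m["t"]));return p[:2]/p[2]
E
python3 - <<'E'
from h import *
ims=[cams.grab_frame(c) for c in("scene","top")]
for c,i in zip(("scene","top"),ims): cv2.imwrite(f"pics/{c}0.png",cv2.resize(i[...,::-1],None,fx=1.5,fy=1.5))
for n in("yellow_pivot","yellow_lever_tip","yellow_bar","yellow_keeper","red_bar"):
    r={}
    for c in("scene","top"):
        m=mark_of(c,n)[:2];print(n,c,[(np.round(x["uv"],1).tolist(),round(x["conf"],2)) for x in m])
        if m:r[c]=ray(c,m[0]["uv"])
    if len(r)==2:p,e=tri(list(r.values()));print("  ->",p.round(1),np.round(e,1))
    if "top" in r: print("  z79",atz(r["top"],79).round(1),"z62",atz(r["top"],62).round(1))
s=telemetry.sense();print(s["time"],s["tcp_rot"],robot.tcp_to_grasp)
E
```

```text
yellow_pivot scene [([365.1, 216.1], 0.58)]
yellow_pivot top [([170.3, 172.9], 0.59), ([169.2, 188.1], 0.58)]
  -> [568.  148.3 111.8] [1.5 1.5]
  z79 [572.2 153.3  79. ] z62 [574.3 156.8  62. ]
yellow_lever_tip scene [([360.8, 204.9], 0.65)]
yellow_lever_tip top [([169.0, 171.9], 0.92)]
  -> [566.9 139.8 140.8] [3.4 3.4]
  z79 [574.  155.9  79. ] z62 [576.1 159.3  62. ]
yellow_bar scene [([404.0, 159.5], 0.69)]
yellow_bar top [([142.4, 217.5], 0.86)]
  -> [485.4 177.3 171.3] [1.4 1.4]
  z79 [487.5 202.5  79. ] z62 [488.  206.9  62. ]
yellow_keeper scene [([334.8, 245.0], 0.94)]
yellow_keeper top [([191.2, 150.3], 0.72)]
  -> [616.  118.2  75.9] [2.4 2.4]
  z79 [615.8 115.3  79. ] z62 [618.7 118.   62. ]
red_bar scene [([203.3, 93.9], 0.97)]
red_bar top [([353.8, 226.5], 0.54)]
  -> [ 475.  -170.3  164.8] [4.7 4.7]
  z79 [ 477.8 -191.2   79. ] z62 [ 478.1 -194.4   62. ]
0.6 [[-9.30220610e-01  3.67000837e-01  5.63236548e-05]
 [ 3.67000839e-01  9.30220610e-01  2.84400882e-05]
 [-4.19558883e-05  4.71263847e-05 -9.99999998e-01]] 18.8
```

View pics/scene0.png

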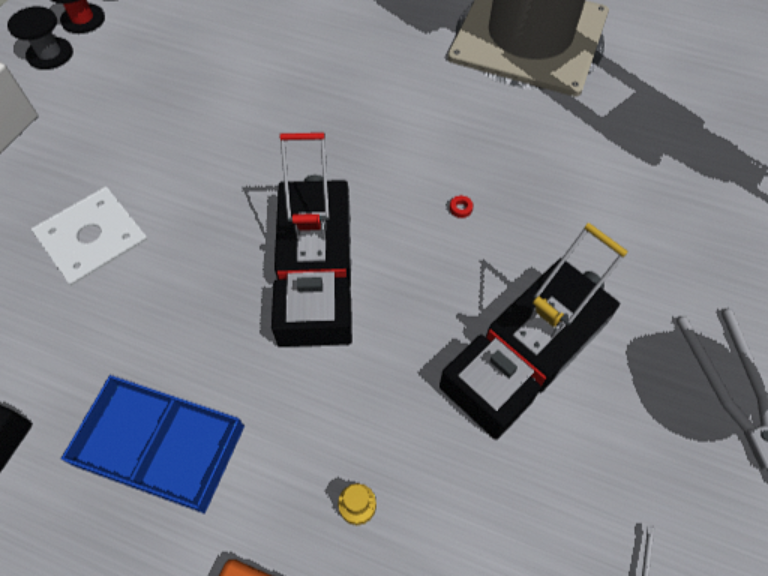

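View pics/top0.png

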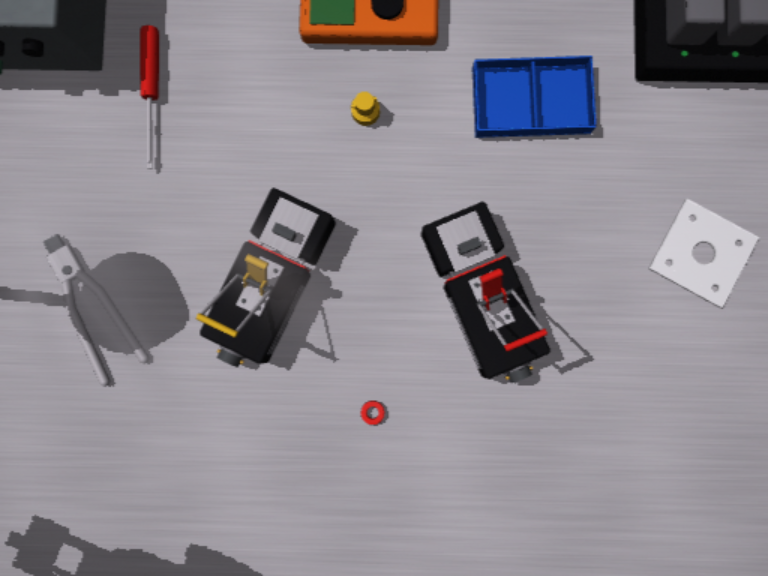

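The scene picture shows the yellow pack on the right: hook at about (335,242) and bar at (404,160) in original pixels. In the top picture the hook is at (190,155), the bar at (145,216) and the lever end at (170,174). The marks agree with both pictures. Next I fit a latch model to the colour blobs and marks.

```bash
python3 - <<'E'
from h import *
obs=[]
for c in("scene","top"):
    im=cams.grab_frame(c);h=cv2.cvtColor(im,cv2.COLOR_RGB2HSV)
    m=cv2.inRange(h,(18,110,70),(32,255,255))
    n,l,st,ce=cv2.connectedComponentsWithStats(m)
    for i in range(1,n):
        if st[i,4]>30:
            pts=np.argwhere(l==i)[:,::-1].astype(np.float32);r=cv2.minAreaRect(pts)
            print(c,ce[i].round(1),st[i,4],np.round(r[0],1),np.round(r[1],1))
            tgt=proj(c,np.array([485.4,177.3,171.3]))
            if np.linalg.norm(ce[i]-tgt)<12:
                b=cv2.boxPoints(r);d=[np.linalg.norm(b[0]-b[1]),np.linalg.norm(b[1]-b[2])]
                e=[(b[1]+b[2])/2,(b[0]+b[3])/2] if d[0]>d[1] else [(b[0]+b[1])/2,(b[2]+b[3])/2]
                e.sort(key=lambda q:q[0]); print(" ends",np.round(e,1)); obs.append((c,"bar",e))
E1,E2=[tri([ray(o[0],o[2][k]) for o in obs]) for k in(0,1)]
print("barends",E1,E2,"len",np.linalg.norm(E1[0]-E2[0]),"mid",(E1[0]+E2[0])/2)
d=E2[0]-E1[0];print("bar yaw",np.degrees(np.arctan2(d[1],d[0])))
mk={n:{c:mark_of(c,n) for c in("scene","top")} for n in("yellow_lever_tip","yellow_keeper","yellow_pivot")}
def pts(p):
    x,y,w,a,b,k=p[:6];u=np.array([np.cos(w),np.sin(w),0]);v=np.array([-u[1],u[0],0]);z=np.array([0,0,1.])
    P=np.array([x,y,79.]);f=lambda a:-np.cos(a)*u+np.sin(a)*z
    pin=P+17*f(a);B=pin+95*f(b)
    return dict(P=P,tip=P+58*f(a),pin=pin,B=B,b1=B+24.5*v,b2=B-24.5*v,K=P+k*u-17*z),u
def res(p):
    q,_=pts(p);r=[(p[5]-80)/4]
    for c,_,e in obs:
        s=sorted([proj(c,q["b1"]),proj(c,q["b2"])],key=lambda t:t[0])
        r+=list(s[0]-e[0])+list(s[1]-e[1])
    for n,k in(("yellow_lever_tip","tip"),("yellow_keeper","K")):
        for c in("scene","top"):
            if mk[n][c]: r+=list((proj(c,q[k])-mk[n][c][0]["uv"])/2)
    return r
s=least_squares(res,[545,150,np.radians(-24),2.,.9,80],loss="soft_l1")
print(s.x.round(3),"yaw",np.degrees(s.x[2]),"cost",s.cost);print(np.round(res(s.x),1))
q,u=pts(s.x)
for k in q:print(k,q[k].round(1))
for c in("scene","top"):print(c,"pivot proj",proj(c,q["P"]).round(1),[np.round(z["uv"],1) for z in mk["yellow_pivot"][c]])
E
```

```text
scene [403.6 159.4] 153 [403.4 159.3] [32.2  4.7]
 ends [[390.5 149.7]
 [416.4 168.8]]
scene [365.1 206.1] 145 [365.5 206. ] [21.9  9.2]
scene [237.8 335.6] 544 [237.6 335.6] [26.9 24.9]
top [242.8  71. ] 282 [243.  71.] [20. 18.]
top [170.  179.9] 205 [169.7 182.9] [15.1 25.4]
top [144.  216.3] 138 [144.1 216.4] [29.1  4.7]
 ends [[130.9 210.1]
 [157.2 222.7]]
barends (array([499.18294585, 167.40222885, 210.88827934]), [np.float64(19.465074387308114), np.float64(19.46507438730809)]) (array([476.6513398 , 181.7010307 , 140.61532149]), [np.float64(20.609825232844845), np.float64(20.609825232844887)]) len 75.16925974199164 mid [487.91714283 174.55162978 175.75180042]
bar yaw 147.6003447052375
[ 5.29914e+02  1.56598e+02 -4.13000e-01  2.17300e+00  9.28000e-01
  9.02980e+01] yaw -23.67567417337424 cost 9.292605755642485
[ 2.6 -0.3  1.5  0.2  1.5  0.6  0.5  0.6  0.2  1.4  0.8 -0.7  3.  -1.3
 -0.8 -0.7  1.5]
P [529.9 156.6  79. ]
tip [560.  143.4 126.8]
pin [538.7 152.7  93. ]
B [486.6 175.6 169. ]
b1 [496.4 198.  169. ]
b2 [476.7 153.2 169. ]
K [612.6 120.3  62. ]
scene pivot proj [370.1 207.1] [array([363.1, 210.8])]
top pivot proj [167.8 195.3] [array([173.3, 189.1])]
```

>>> {"name": "apply_moves", "arguments": {
  "plan": [0, 0, 0, 0.55, -1, -0.64, -0.45, 0, 0, -1, -0.64, -0.45, 0, 0, -1, -0.64, -0.45, 0, 0, -1, -0.64, -0.45, 0, 0, -1, -0.64, -0.45, 0, 0, -1, -0.64, -0.45, 0, 0, -1, -0.64, -0.45, 0, 0, -1, -0.64, -0.45, 0, 0, -1, -0.64, -0.45, 0, 0, -1],
  "squeeze": 10
}}

```text
time: 2.25
ee_pos: [439.5, 195.2, 218.9]
tcp_rot: [[-0.915, 0.402, 0.001], [0.402, 0.915, 0.0], [-0.001, 0.001, -1.0]]
ft_force: [0.8, -0.0, 0.4]
gripper_width: 1.0
grip_force: 0.0
```

>>> {"name": "apply_moves", "arguments": {
  "plan": [0, 0.01, 0.5, 0, -1, 0, 0, 0.5, 0, -1, -0.25, 0, 0, 0, -1, -0.25, 0, 0, 0, -1, -0.17, 0, -0.03, 0, -1, -0.17, 0, -0.04, 0, -1, -0.17, 0, -0.04, 0, -1, -0.17, 0, -0.04, 0, -1, 0, 0, 0, 0, -1]
}}

```text
time: 3.38
ee_pos: [504.6, 168.4, 167.9]
tcp_rot: [[-0.915, 0.403, 0.0], [0.403, 0.915, 0.0], [-0.0, 0.0, -1.0]]
ft_force: [-0.4, 0.9, 0.2]
gripper_width: 0.6
grip_force: 0.0
```

```bash
python3 - <<'E'
from h import *
a=cams.grab_frame("scene")[80:280,260:460];b=cams.grab_frame("top")[80:280,80:280]
cv2.imwrite("pics/p1.png",cv2.resize(np.hstack([a,b])[...,::-1],None,fx=2,fy=2))
E
```

```text
(no output)
```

View pics/p1.png

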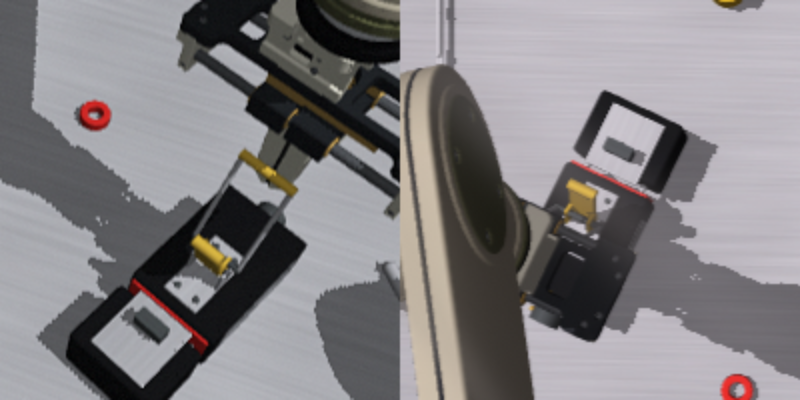

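The fingers are centred on the bar (scene crop (268,172)) and the loop is swinging up cleanly. I continue pushing past upright.

>>> {"name": "apply_moves", "arguments": {
  "plan": [-0.17, 0, 0, 0, -1, -0.17, 0, 0, 0, -1, -0.17, 0, -0.02, 0, -1, -0.17, 0, -0.02, 0, -1, -0.17, 0, 0, 0, -1, 0, 0, 0, 0, -1, 0, 0, 0, 0, -1, 0, 0, 0, 0, -1, 0, 0, 0, 0, -1]
}}

```text
time: 4.6
ee_pos: [550.3, 148.3, 170.1]
tcp_rot: [[-0.916, 0.402, -0.0], [0.402, 0.916, 0.0], [0.0, 0.0, -1.0]]
ft_force: [0.1, 0.9, 0.4]
gripper_width: 0.5
grip_force: 0.0
```

```bash
python3 - <<'E'
from h import *
a=cams.grab_frame("scene")[80:280,260:460];b=cams.grab_frame("top")[80:280,80:280]
cv2.imwrite("pics/p2.png",cv2.resize(np.hstack([a,b])[...,::-1],None,fx=2,fy=2))
for c in("scene","top"):print([(np.round(m["uv"],1),m["conf"]) for m in mark_of(c,"yellow_bar")])
E
```

```text
[(array([328.1, 245.8]), 0.64), (array([202.3,  93.9]), 0.41)]
[(array([190. , 148.3]), 0.64)]
```

View pics/p2.png

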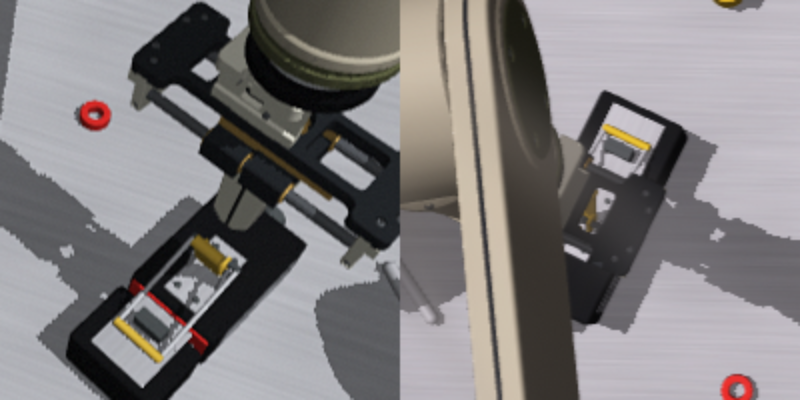

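The bar has dropped on the far side of the hook: scene crop bar at (138,340), hook at (152,322). The lever is still raised. I now go over it and come back from the cap side.

>>> {"name": "apply_moves", "arguments": {
  "plan": [-0.42, 0, 0, 0, -1, -0.42, 0, 0, 0, -1, 0, 0, 0.42, 0, -1, 0, 0, 0.42, 0, -1, 0.2, 0, 0, 0, -1, 0.2, 0, 0, 0, -1, 0.15, 0, 0, 0, -1, 0.15, 0, 0, 0, -1, 0.15, 0, 0, 0, -1, 0.12, 0, 0, 0, -1]
}}

```text
time: 6.05
ee_pos: [543.6, 151.5, 120.3]
tcp_rot: [[-0.915, 0.402, 0.002], [0.402, 0.915, 0.0], [-0.002, 0.001, -1.0]]
ft_force: [3.9, -1.3, -1.4]
gripper_width: 0.7
grip_force: 1.7
```

```bash
python3 - <<'E'
from h import *
a=cams.grab_frame("scene")[80:280,260:460];b=cams.grab_frame("top")[80:280,80:280]
cv2.imwrite("pics/p3.png",cv2.resize(np.hstack([a,b])[...,::-1],None,fx=2,fy=2))
E
```

```text
(no output)
```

View pics/p3.png

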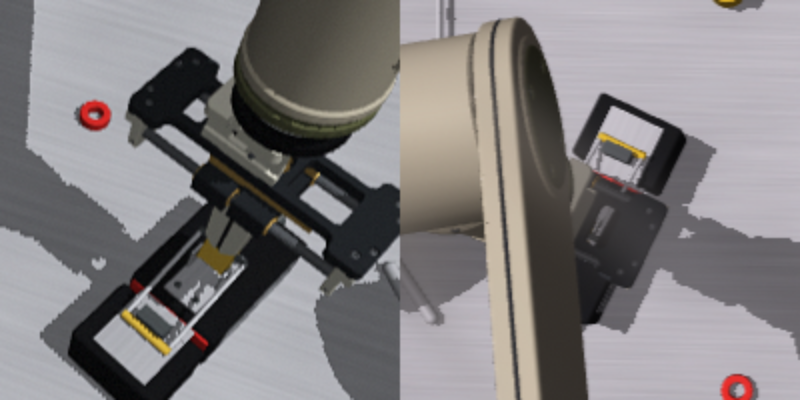

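>>> {"name": "apply_moves", "arguments": {
  "plan": [0.15, 0, 0, 0, -1, 0.15, 0, 0, 0, -1, 0.1, 0, 0.04, 0, -1, 0.1, 0, 0.04, 0, -1, 0.1, 0, 0.07, 0, -1, 0.1, 0, 0.07, 0, -1, 0.13, 0, 0.16, 0, -1, 0.07, 0, 0.15, 0, -1, 0, 0, 0, 0, -1]
}}

```text
time: 7.28
ee_pos: [493.4, 173.2, 87.2]
tcp_rot: [[-0.916, 0.402, -0.001], [0.402, 0.916, -0.0], [0.001, -0.0, -1.0]]
ft_force: [-0.0, -0.0, -0.4]
gripper_width: -0.1
grip_force: 0.0
```

```bash
python3 - <<'E'
from h import *
a=cams.grab_frame("scene")[80:280,260:460];b=cams.grab_frame("top")[80:280,80:280]
cv2.imwrite("pics/p4.png",cv2.resize(np.hstack([a,b])[...,::-1],None,fx=2,fy=2))
E
```

```text
(no output)
```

View pics/p4.png

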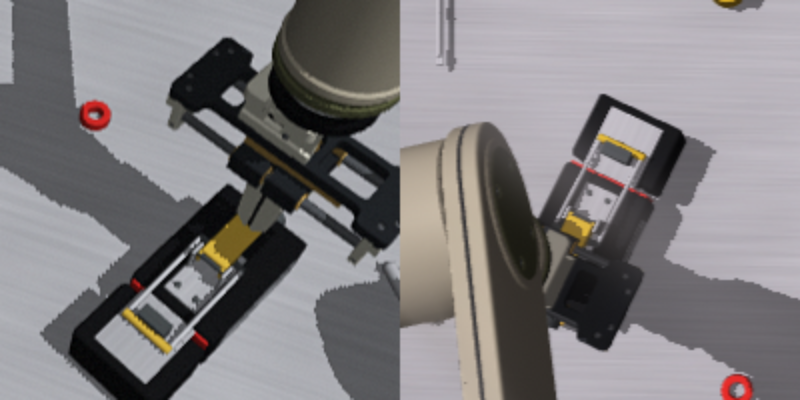

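The lever appears down (scene crop (230,240)), with the loop taut and no contact force. I press lightly to confirm, then lift away.

>>> {"name": "apply_moves", "arguments": {
  "plan": [0, 0, 0.03, 0, -1, 0, 0, 0.02, 0, -1, 0, 0, -0.1, 0, -1, 0, 0, -0.5, 0, -1, 0.3, 0, -0.8, 0, -1, 0.9, 0, -0.4, 0, -1, 0.9, 0, 0, 0, -1, 0, 0, 0, 0, -1, 0, 0, 0, 0, -1]
}}

```text
time: 8.5
ee_pos: [378.9, 223.7, 192.9]
tcp_rot: [[-0.916, 0.402, 0.001], [0.402, 0.916, -0.0], [-0.001, 0.0, -1.0]]
ft_force: [-0.1, -0.3, 0.3]
gripper_width: 0.8
grip_force: 0.0
```

```bash
python3 - <<'E'
from h import *
a=cams.grab_frame("scene")[130:280,260:460];b=cams.grab_frame("top")[100:250,80:280]
cv2.imwrite("pics/p5.png",cv2.resize(np.hstack([a,b])[...,::-1],None,fx=2,fy=2))
r={}
for n in ("yellow_lever_tip","yellow_bar","yellow_keeper"):
  R=[]
  for c in("scene","top"):
    m=mark_of(c,n);print(n,c,[(np.round(x["uv"],1),round(x["conf"],2)) for x in m[:2]])
    if m:R.append(ray(c,m[0]["uv"]))
  if len(R)==2:print(tri(R))
E
```

```text
yellow_lever_tip scene [(array([386.9, 187.6]), 0.71)]
yellow_lever_tip top [(array([156.5, 214.2]), 0.93), (array([351.8, 226.1]), 0.61)]
(array([493.61655398, 172.3910262 ,  95.84490229]), [np.float64(0.16391643597993552), np.float64(0.16391643597994138)])
yellow_bar scene [(array([330.4, 243.2]), 0.88)]
yellow_bar top [(array([191. , 154.3]), 0.84)]
(array([610.49719492, 115.32437002,  67.12213219]), [np.float64(2.0521308319173284), np.float64(2.05213083191732)])
yellow_keeper scene [(array([334.1, 243.3]), 0.93)]
yellow_keeper top [(array([193.8, 152.5]), 0.6)]
(array([612.22456458, 115.07922177,  72.25957826]), [np.float64(3.7798634341777873), np.float64(3.7798634341778095)])
```

View pics/p5.png

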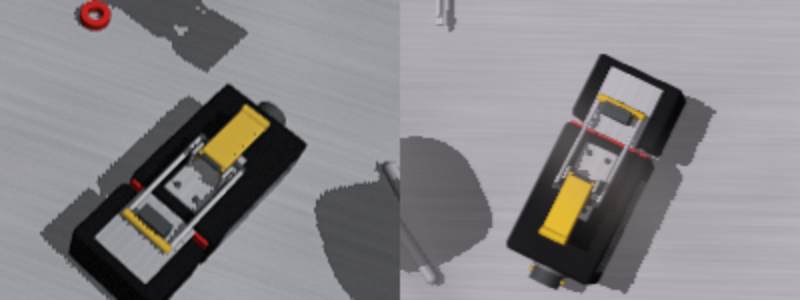

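The lever lies flat along the pack (top crop (565,210)) and the bar sits against the hook (620,108). The cap gap has narrowed. The finger reached z = 84 mm over the lever, so the lever must be at about 0 rad. The arm is clear, so I hand in.

```bash
python3 -c "
from workcell import robot
print(robot.close_job())"
```

```text
the job is handed in; nothing more can be done
None
```

The job is handed in: the yellow loop's bar is behind the hook, the lever is pushed over flat, the cap is visibly drawn in, and the red latch was never approached. The hand-in returned no verdict, and I judged lever and gap from the pictures and the finger height, not from joint readings.

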